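Hang the deep wire basket on the drip stand

TASK

Hang the deep wire basket by its handle on the twin-prong hook of the drip stand, so that it hangs upright and still from both prongs above the drip pan, and let go of it. Leave the shallow wire basket standing where it is.

Things in the scene. Friction and masses are not known exactly. Their poses are not given: they have to be found in the camera images.
- deep_basket: Deep steel wire basket, loose, 0.16 kg, 74 (x) by 124 mm (y), rim 70 mm up. Rigid handle: uprights at y = -60, +60 mm and a straight bar along y over the middle, its axis 150 mm above the underside; bar 9 mm thick, with a black sleeve 12 mm thick, 44 mm long at its middle. 73 mm free height from rim to bar, 111 mm between the uprights. Origin: centre of underside, z up; symmetric.
- shallow_basket: Shallow steel wire basket, not to be moved: same 74 by 124 mm plan and same handle, but the rim is only 28 mm and the bar axis 108 mm above the underside. Origin: centre of the underside, z up, y along the bar.
- drip_stand: Fixed drip stand: white pan 165 by 190 by 14 mm, steel post behind it (its x = 95 mm). Hook: two level prongs, 8 mm thick, at y = -35 and +35 mm, from a crossbar at x = 95 out to x = -35 mm (-x points roughly to the robot), upper side 220 mm above the worktop; tips turn up to 236 mm. Post's end: 226 mm; nothing above it. Origin: underside, 95 mm in front of the post, z up.
- hook_seat (a point): Middle of the resting place: midway between the prongs, level with their upper side, 35 mm behind the tips, 95 mm in front of the post; axes as the stand's. A hung basket's bar lies across both prongs, along y, here or within 20 mm before or behind. The basket comes in along +x, bar above the tips, rim below the prongs.

How it is judged:
By the outcome, as a careful person would: the job done as asked, in the order asked, and still so for the second after the job is handed in, with the robot touching nothing.
It also fails if it takes over 48 s, if anything falls off the work surface, if the arm or the gripper's body presses on something with over 40 N, if the wrist force passes 120 N, or if a joint passes its speed limit or range.

ROBOT

A 6-joint arm with a two-finger parallel gripper is mounted at the origin on a cart in front of the work surface, level with it; the furniture and walls round the work are solid. World frame = base frame: x ahead of the robot, y to its left, z up, the work surface at z = 0. Lengths are in m, angles in rad, forces in N, time in s.
With the tool pointing down it reaches from about 0.35 to 0.875 m from the base axis. Payload 4.2 kg.
Tool frame: the origin (TCP) lies between the finger pads; the fingertips stand robot.tips_ahead ahead of it and the grasp point (between the pads) lies 11 mm behind it (robot.tips_ahead is the distance from the TCP to the fingertips, in m); z points along the fingers, y is the direction in which the jaws open and shut (so a half turn about z gives the same grasp; the last joint's range is limited). The gripper opens to 85 mm and grips with 20 to 120 N. Pads are 22 mm wide; open, the fingers measure 114 mm over their backs; the gripper's body (76 mm by 85 mm) begins 54 mm behind the grasp point. The pads swing forward as they close: fully open they stand 13 mm farther back than shut.
Start: joints at [-1.078, 0.385, 0.008, 0, -1.194, -0.259], TCP at [0.145, -0.608, 0.239] pointing down, gripper open.
Joint ranges: [-3.14, 3.14], [-1.21, 2.06], [-1.07, 1.41], [-3.16, 2.05], [-2.99, -0.16], [-3.1, 3.1]. Speed limits (rad/s): [2.79, 2.79, 3.14, 3.14, 3.14, 3.14].

INTERFACE

Orientations are given as a unit quaternion [w, x, y, z].
In Python, from rig import robot gives the robot as it stands. The module is installed in compiled form; this text tells all that it offers.
- The arm moves only by the tool move_arm, never from a script. Its argument "steps" is text: rows parted by semicolons, each of 5 numbers parted by spaces: the shift along the tool's x, y, z in cm, then the turn about the tool's z in degrees, then the finger opening in cm, from 0 to 8.54. In form: dx dy dz turn fingers; .... A call has 1 to 12 rows; each row shifts and turns the commanded pose from where the row before left it, along the tool's axes as they then stand; what a row does not reach is not made up. A row lasts 1/8 s, in which the tool goes at most 62.5 mm and 10.7 degrees, less where a joint would pass 70% of its speed; a pose out of reach is approached as far as the arm can. A call is refused whole if a number of a shift passes 6.25 or a number of a turn 10.7, either way. A call with a gripper value outside its range is refused whole. The fingers move at their own pace and stop on an object; "newtons" is the grip in N (left out, the last holds). Time passes only in rows, so rows that do not move let the fingers close. It gives the time, the measured TCP pose, the force and the opening at its end, in the units of the state.
- robot.sense(): the state, without advancing time (a new reading comes with each control period).
- robot.snapshot(name): name is "side" or "top" or "wrist"; returns a dict with "color" (400x640x3 uint8, red, green, blue), "K" (3x3 intrinsics, pixels), "rvec" (rotation vector, rad) and "tvec" (3), from world to camera coordinates, as OpenCV has them; the wrist camera has in their place "mount" (4x4, takes a point from camera to tool coordinates, whose origin is the TCP and whose axes are the flange's). Camera axes: x right, y down, z forward; pixel columns grow to the right and rows downward; lengths in m; the calibration is good to about 2 mm. A picture is of the moment at which its call begins: read the wrist's pose just before it. There is no depth.
- robot.finish_job(): hands the job in, once; it reports no verdict.
Trained networks look in a picture, given as the dict that the camera call returned (one of the last four; its "shot" number tells which), for a name from the list of things; names that differ only in an ending like _2 or _b are one class to them, and where a whole thing is asked for, a point or a joint stands for the part that bears it (a point fixed in the world has none). Each returns a list of dicts, best first, with "conf" (0 to 1); they miss things now and then, are a little off and sometimes report something else, mostly with a low value. They report only what shows in the picture. A call takes as long as a camera call.
- robot.regions_of(name, picture): "region" (400x640 bool, what is visible of it) and "pixel" ([column, row] in pixels, amid what is visible of it).
- robot.mark_of(name, picture): "pixel" ([column, row] in pixels: a listed point, or the origin of a listed thing).
The state is a dict: "clock": time; "joint_pos": joint angles; "dq": joint speeds; "effort": joint torques, N m; "position": TCP position; "tcp_rot": TCP orientation; "contact_force": force on the tool from outside, world axes, zero at the start; "wrist_torque": the same for the moment, N m; "finger_gap": opening from 0.0 (shut) to 1.0 (fully open).
Only numpy, scipy, OpenCV 4.12 (cv2) and the standard library are available. Lean on these libraries where they do the work, as an engineer would, in place of code of your own. Each camera call takes 0.05 s, during which the arm holds its last target. There are 200 camera calls.

## Working session

There is one attempt and no reset: what is moved stays moved. The work goes in short steps, Python scripts to look and compute and a tool call to move; the robot and the scene stay as the last step left them, time stands still between calls to the robot, and variables do not carry over. Pictures are saved under pics/ and viewed, about 8 in all and at most 12, crops included, and the job is handed in when it is done.

Besides the shell and the picture viewer there is one more tool, called after "Request:" by a JSON object that holds its "fn" and its "kwargs", one argument or row to a line. move_arm: Moves the arm, as the interface text tells. Its arguments: {"type":"object","properties":{"steps":{"type":"string"},"newtons":{"type":"number"}},"required":["steps"]}

```bash
mkdir -p pics; cat > h.py <<'E'
import numpy as np,cv2
from rig import robot
from scipy.spatial.transform import Rotation as R
def cam(p,s=None):
    """camera->world R, origin"""
    if 'mount' in p:
        M=np.array(p['mount']);w,x,y,z=s['tcp_rot'];Rt=R.from_quat([x,y,z,w]).as_matrix()
        return Rt@M[:3,:3], Rt@M[:3,3]+np.array(s['position'])
    Rc=cv2.Rodrigues(np.array(p['rvec'],float))[0]
    return Rc.T,-Rc.T@np.array(p['tvec'],float).ravel()
def atz(p,px,z,s=None):
    Rw,o=cam(p,s);d=Rw@np.linalg.inv(p['K'])@np.array([px[0],px[1],1.]);return o+d*(z-o[2])/d[2]
def proj(p,X,s=None):
    Rw,o=cam(p,s);c=(np.atleast_2d(X)-o)@Rw;q=c@np.array(p['K']).T;return q[:,:2]/q[:,2:]
def tri(ps):
    A=[];b=[]
    for p,px,s in ps:
        Rw,o=cam(p,s);d=Rw@np.linalg.inv(p['K'])@np.array([px[0],px[1],1.]);d/=np.linalg.norm(d)
        P=np.eye(3)-np.outer(d,d);A.append(P);b.append(P@o)
    x=np.linalg.lstsq(np.vstack(A),np.hstack(b),rcond=None)[0];return x
def save(n,im): cv2.imwrite(f'pics/{n}.png',im[:,:,::-1])
E
python3 - <<'E'
from h import *
s=robot.sense();print(s,robot.tips_ahead)
P={}
for n in('side','top'):
    p=P[n]=robot.snapshot(n);print(n,cam(p)[1].round(3),cam(p)[0][:,2].round(2),p['K'][0][0])
    for t in('deep_basket','shallow_basket','drip_stand','hook_seat'):
        print(t,[(np.round(m['pixel'],1).tolist(),round(m['conf'],2)) for m in robot.mark_of(t,p)[:3]],[(np.round(m['pixel'],1).tolist(),round(m['conf'],2),int(m['region'].sum())) for m in (robot.regions_of(t,p) if t!='hook_seat' else [])[:3]])
save('a',np.vstack([P['side']['color'],P['top']['color']])[:, :])
im=np.vstack([P['side']['color'],P['top']['color']]);save('a',cv2.resize(im,(480,600),interpolation=cv2.INTER_AREA))
save('side',P['side']['color']);save('top',P['top']['color'])
E
```

```text
{'clock': 0.0, 'joint_pos': array([-1.07839133e+00,  3.85554069e-01,  6.61960906e-03, -5.45522309e-04,
       -1.19396951e+00, -2.58551284e-01]), 'dq': array([-0.00152025,  0.00135214,  0.00048287, -0.00199904, -0.00065355,
       -0.00017568]), 'effort': array([ 1.40220487e-03, -3.92287695e+01,  1.88402510e+01,  4.18599889e+00,
       -4.50517211e-03,  8.22660212e-06]), 'position': array([ 0.14470059, -0.60743538,  0.23821372]), 'tcp_rot': array([-1.50598429e-04, -1.16560585e-01,  9.93182992e-01,  1.07337171e-03]), 'contact_force': array([-0.15517999,  0.54491104, -0.36804514]), 'wrist_torque': array([-0.00860328,  0.01793618, -0.01262026]), 'finger_gap': 0.998760107457914} 0.008
side [ 0.431 -0.994  0.453] [ 0.05  0.92 -0.38] 435.4328745078643
deep_basket [([364.7, 307.6], 0.78)] [([366.7, 292.7], 0.98, 3131)]
shallow_basket [([263.8, 289.5], 0.84)] [([264.3, 283.2], 0.73, 1991)]
drip_stand [([347.1, 223.6], 0.81)] [([352.2, 215.5], 0.69, 3646)]
hook_seat [([345.1, 131.3], 0.94)] []
top [ 0.4   -0.225  1.161] [ 0.08  0.03 -1.  ] 450.0704336697868
deep_basket [([388.5, 176.9], 0.65)] [([389.8, 170.2], 0.66, 1458)]
shallow_basket [([372.6, 244.0], 0.65)] [([377.0, 247.2], 0.92, 667)]
drip_stand [([263.8, 171.7], 0.97)] [([260.5, 167.2], 0.97, 5693)]
hook_seat [([242.4, 166.4], 0.9)] []
```

View pics/side.png

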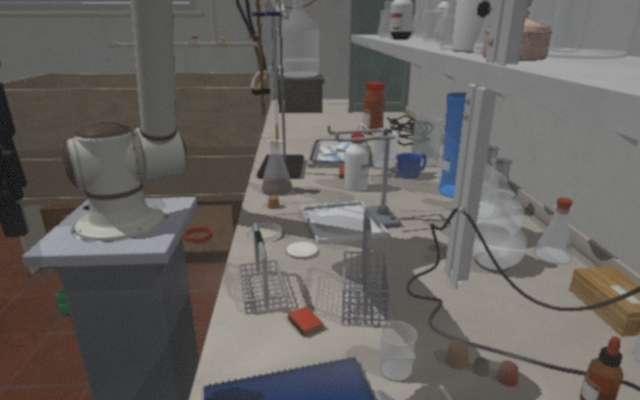

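View pics/top.png

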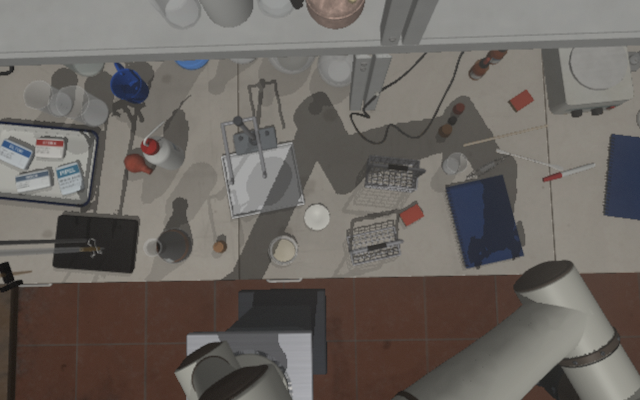

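```bash
python3 - <<'E'
from h import *
a=robot.snapshot('side');b=robot.snapshot('top')
for n,pa,pb,z in(('deep',(364.7,307.6),(388.5,176.9),0),('shal',(263.8,289.5),(372.6,244),0),('stand',(347.1,223.6),(263.8,171.7),0),('seat',(345.1,131.3),(242.4,166.4),.22)):
    print(n,atz(a,pa,z).round(3),atz(b,pb,z).round(3),tri([(a,pa,None),(b,pb,None)]).round(3))
c=a['color'][100:360,220:460];d=b['color'][110:300,190:450]
save('ac',cv2.resize(c,None,fx=2.2,fy=2.2,interpolation=3));save('bc',cv2.resize(d,None,fx=3,fy=3,interpolation=3))
E
```

```text
deep [ 0.544 -0.379  0.   ] [ 0.54  -0.367  0.   ] [ 0.543 -0.368 -0.008]
shal [ 0.368 -0.314  0.   ] [ 0.368 -0.321  0.   ] [ 0.369 -0.32   0.004]
stand [ 0.553 -0.043  0.   ] [ 0.562 -0.044  0.   ] [ 0.557 -0.043  0.001]
seat [ 0.547 -0.012  0.22 ] [ 0.544 -0.032  0.22 ] [ 0.544 -0.034  0.225]
```

Side view: the deep basket is at about (365,290), the shallow one at (265,285), and the hook prongs at about (350,133). In the top view the deep sleeve is near (393,178) and the hook near (250,140). The network marks match these.

View pics/bc.png

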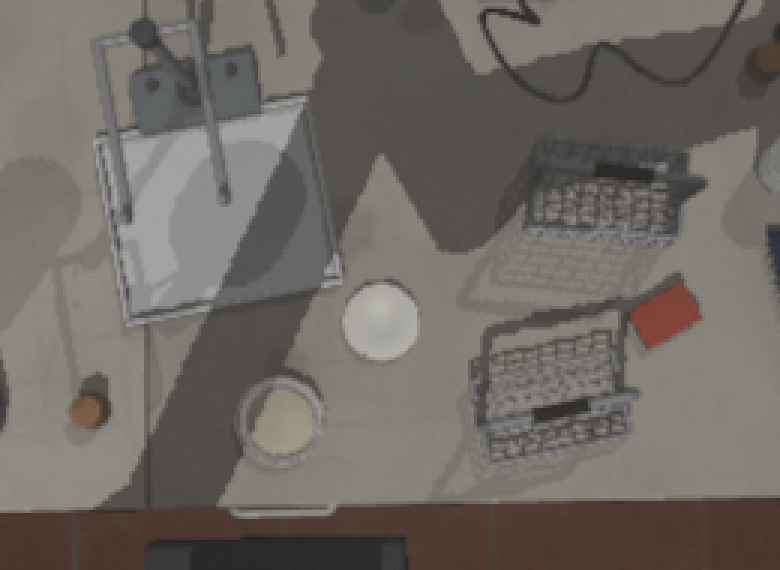

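View pics/ac.png

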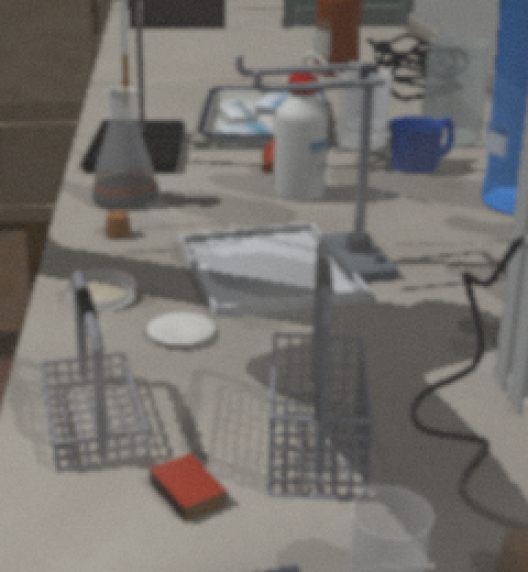

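Top crop (bc): the deep bar runs from about (538,161) to (704,184) with its sleeve at (597–655, 167–177). The prong tips are at (126,216) and (224,197), and their roots at (97,42) and (192,27). I'll compute headings and positions from these.

```bash
cat >> h.py <<'E'
def plan(xyz,yawbar):
    """offset in current tool axes (cm) and turn to align tool y with +-normal of bar; yawbar=heading(rad) of the basket x axis"""
    s=robot.sense();w,x,y,z=s['tcp_rot'];Rt=R.from_quat([x,y,z,w]).as_matrix()
    d=Rt.T@(np.array(xyz)-s['position'])*100
    h=np.arctan2(Rt[1,1],Rt[0,1]);t=-np.degrees((yawbar-h+np.pi/2)%np.pi-np.pi/2)
    print('pos',s['position'].round(4),'axes',Rt.round(3).tolist(),'shift cm',d.round(2),'turn',round(t,1),'gap',round(s['finger_gap'],3),'F',s['contact_force'].round(1),'q',s['joint_pos'].round(2),'clk',s['clock'])
E
python3 - <<'E'
from h import *
b=robot.snapshot('top')
f=lambda u,v,z:atz(b,(190+u/3,110+v/3),z)
A=f(538,161,.15);B=f(704,184,.15);S=f(626,172,.156);print('deep bar',A,B,np.linalg.norm(A-B),'yaw x',np.degrees(np.arctan2(A[1]-B[1],A[0]-B[0]))-90,'sleeve',S,(A+B)/2)
A=f(482,428,.108);B=f(637,394,.108);print('shallow',A,B,np.linalg.norm(A-B))
T1,T2,R1,R2=f(126,216,.232),f(224,197,.232),f(97,42,.216),f(192,27,.216)
print(T1,T2,R1,R2,np.linalg.norm(T1-T2),np.linalg.norm(T1-R1))
for d in(R1-T1,R2-T2): print(np.degrees(np.arctan2(d[1],d[0])))
d=T1-T2;print(np.degrees(np.arctan2(d[1],d[0]))-90)
# pan corners
for c in((95,140),(307,96),(343,285),(127,325)): print('pan',f(*c,.014))
plan([.543,-.368,.24],np.radians(8))
E
```

```text
deep bar [ 0.55290178 -0.30662194  0.15      ] [ 0.5322141  -0.43007691  0.15      ] 0.12517631439488303 yaw x -9.512822283505699 sleeve [ 0.54196064 -0.3713834   0.156     ] [ 0.54255794 -0.36834942  0.15      ]
shallow [ 0.35227051 -0.26047859  0.108     ] [ 0.37585725 -0.38059254  0.108     ] 0.12240790670605706
[ 0.50943717 -0.01282114  0.232     ] [ 0.52099349 -0.08148319  0.232     ] [0.63728997 0.01105689 0.216     ] [ 0.64619606 -0.05743585  0.216     ] 0.06962776843307729 0.13104388625184327
10.578795426275654
10.872255634266844
9.553759571923024
pan [0.60201536 0.06350244 0.014     ]
pan [ 0.63539232 -0.12078158  0.014     ]
pan [ 0.47138242 -0.14879748  0.014     ]
pan [0.44156678 0.03654277 0.014     ]
pos [ 0.1448 -0.608   0.2393] axes [[-0.973, -0.232, -0.0], [-0.232, 0.973, 0.0], [0.0, 0.0, -1.0]] shift cm [-44.29  14.12  -0.07] turn -84.6 gap 0.994 F [-0.   0.1 -0.2] q [-1.08  0.38  0.01  0.   -1.19 -0.26] clk 0.95
```

Request:
{"fn": "move_arm", "kwargs": {
  "steps": "-4.4 1.4 -0.2 0 8.5;-5.7 1.8 0 0 8.5;-5.7 1.8 0 0 8.5;-5.7 1.8 0 0 8.5;-5.7 1.8 0 0 8.5;-5.7 1.8 0 0 8.5;-5.7 1.8 0 0 8.5;-5.7 1.8 0 0 8.5",
  "newtons": 40
}}

```text
clock: 1.95
position: [0.5449, -0.3679, 0.2416]
tcp_rot: [0.0, -0.117, 0.993, -0.0]
contact_force: [0.5, -1.3, -0.2]
finger_gap: 0.992
```

Request:
{"fn": "move_arm", "kwargs": {
  "steps": "0 0 0 -9.6 5;0 0 0 -9.6 5;0 0 0 -9.6 5;0 0 0 -9.6 5;0 0 0 -9.6 5;0 0 0 -9.6 5;0 0 0 -9.6 5;0 0 0 0 5"
}}

```text
clock: 2.95
position: [0.5433, -0.3692, 0.2413]
tcp_rot: [-0.0, -0.646, 0.763, 0.0]
contact_force: [0.2, 0.3, -0.6]
finger_gap: 0.581
```

```bash
python3 - <<'E'
from h import *
plan([.542,-.369,.139],np.radians(-9.5))
s=robot.sense();p=robot.snapshot('wrist');save('w1',p['color'])
for t in('deep_basket','shallow_basket'):
  print(t,[(np.round(m['pixel'],1).tolist(),round(m['conf'],2)) for m in robot.mark_of(t,p)[:2]])
c,sn=np.cos(np.radians(-9.5)),np.sin(np.radians(-9.5))
for y in(-.06,-.022,0,.022,.06): print(y,proj(p,[.542-sn*y,-.369+c*y,.15],s).round(1))
E
```

```text
pos [ 0.5433 -0.3692  0.2413] axes [[-0.165, -0.986, -0.0], [-0.986, 0.165, -0.0], [0.0, 0.0, -1.0]] shift cm [ 0.    0.13 10.23] turn -0.0 gap 0.581 F [ 0.2  0.3 -0.6] q [-0.35  0.44  0.1   0.   -1.23  0.18] clk 2.95
deep_basket [([319.6, 174.6], 0.68)]
shallow_basket [([469.2, 187.2], 0.95)]
-0.06 [[325.3 128. ]]
-0.022 [[325.2 179.9]]
0 [[325.2 207.8]]
0.022 [[325.1 234.3]]
0.06 [[325.1 276.9]]
```

View pics/w1.png

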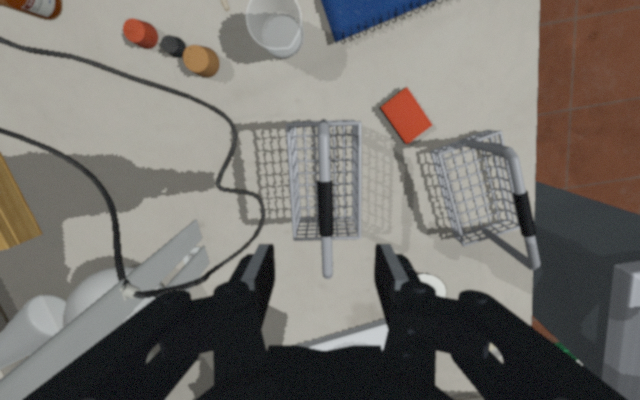

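Wrist view: the sleeve is centred at (326,208), where I predicted (325,208), and the bar is tilted about 2°. Descending and gripping.

Request:
{"fn": "move_arm", "kwargs": {
  "steps": "0 0.1 0 -1.8 5;0 0 3.5 0 5;0 0 3.5 0 5;0 0 2.2 0 5;0 0 1 0 5;0 0 0 0 5;0 0 0 0 0;0 0 0 0 0;0 0 0 0 0;0 0 0 0 0;0 0 0 0 0;0 0 0 0 0",
  "newtons": 40
}}

```text
clock: 4.6
position: [0.5427, -0.3692, 0.1405]
tcp_rot: [0.0, -0.659, 0.752, -0.001]
contact_force: [-0.8, 0.3, 6.0]
finger_gap: 0.126
```

```bash
python3 - <<'E'
from h import *
plan([.542,-.369,.139],np.radians(-7.6))
E
```

```text
pos [ 0.5427 -0.3692  0.1405] axes [[-0.132, -0.991, 0.001], [-0.991, 0.132, -0.001], [0.001, -0.001, -1.0]] shift cm [-0.01  0.07  0.15] turn 0.0 gap 0.126 F [-0.8  0.3  6. ] q [-0.35  0.51 -0.04  0.   -1.01  0.22] clk 4.6
```

Request:
{"fn": "move_arm", "kwargs": {
  "steps": "0 0 -1 0 0;0 0 -3 0 0;0 0 -4 0 0;0 0 -4 0 0;0 0 -3 0 0;0 3 0 0 0;-4 3 0 0 0;-5 3 0 0 0;-5.5 2 0 0 0;-5.5 1 0 0 0;-5.5 0.6 0 0 0;-4.5 0.2 0 0 0"
}}

```text
clock: 6.1
position: [0.4544, -0.0528, 0.2893]
tcp_rot: [0.0, -0.659, 0.752, 0.0]
contact_force: [1.2, -0.5, -0.7]
finger_gap: 0.125
```

Request:
{"fn": "move_arm", "kwargs": {
  "steps": "0 0 0 -4 0;0 0 0 -5 0;0 0 0 -5 0;0 0 0 -3.8 0;0 0 0 0 0;0 0 0 0 0"
}}

```text
clock: 6.85
position: [0.455, -0.0547, 0.2891]
tcp_rot: [0.0, 0.767, -0.642, -0.0]
contact_force: [0.4, 0.0, -2.7]
finger_gap: 0.123
```

```bash
python3 - <<'E'
from h import *
plan([.548,-.039,.2425],np.radians(10.2))
s=robot.sense();p=robot.snapshot('wrist');a=robot.snapshot('side');b=robot.snapshot('top')
ps=[]
for n,q in(('w',p),('s',a),('t',b)):
    m=robot.mark_of('hook_seat',q);print(n,[(np.round(k['pixel'],1).tolist(),round(k['conf'],2)) for k in m[:2]])
    if m: print(atz(q,m[0]['pixel'],.22,s if n=='w' else None).round(3)); ps.append((q,m[0]['pixel'],s if n=='w' else None))
print(tri(ps))
im=np.vstack([p['color'],a['color']]);save('w2',np.vstack([cv2.resize(p['color'],(480,300),interpolation=3),cv2.resize(a['color'][60:260,200:520],(480,300),interpolation=3)]))
E
```

```text
pos [ 0.455  -0.0547  0.2891] axes [[0.176, -0.984, -0.0], [-0.984, -0.176, 0.0], [-0.0, 0.0, -1.0]] shift cm [ 0.09 -9.44  4.66] turn -0.1 gap 0.123 F [ 0.4  0.  -2.7] q [ 0.24  0.06 -0.29 -0.   -1.22 -0.06] clk 6.85
w [([184.8, 214.5], 0.56)]
[ 0.551 -0.039  0.22 ]
s [([344.2, 133.3], 0.6)]
[ 0.543 -0.031  0.22 ]
t [([245.1, 163.7], 0.7), ([374.2, 244.5], 0.53)]
[ 0.549 -0.038  0.22 ]
[ 0.54660236 -0.0398698   0.22322629]
```

View pics/w2.png

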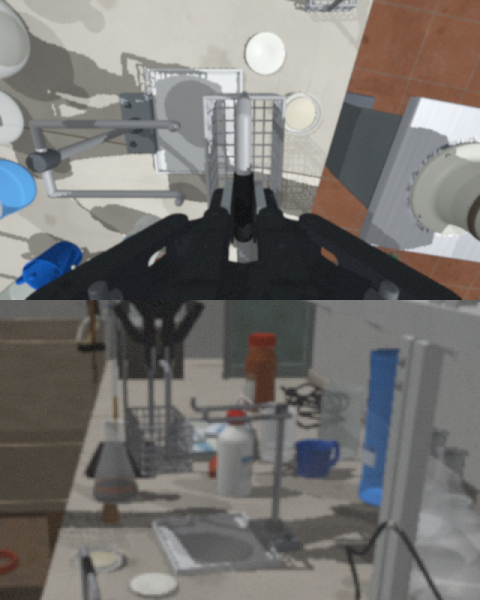

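The basket is held upright in front of the prongs. The seat estimates agree at about (0.549, -0.039), so I'm lowering to insertion height and moving in.

Request:
{"fn": "move_arm", "kwargs": {
  "steps": "0 0 1.5 0 0;0 0 2 0 0;0 0 1 0 0;0 0 0 0 0;0 -1 0 0 0;0.1 -1.7 0 0 0;0 -1.7 0 0 0;0 -1.7 0 0 0;0 -1.7 0 0 0;0 -1 0 0 0;0 -0.6 0 0 0;0 0 0 0 0"
}}

```text
clock: 8.65
position: [0.5479, -0.039, 0.2441]
tcp_rot: [0.0, 0.767, -0.642, -0.0]
contact_force: [-0.8, -0.2, -1.6]
finger_gap: 0.128
```

```bash
python3 - <<'E'
from h import *
plan([.549,-.039,.215],np.radians(10.2))
s=robot.sense();p=robot.snapshot('wrist');a=robot.snapshot('side')
save('w3',np.vstack([cv2.resize(p['color'],(480,300),interpolation=3),cv2.resize(a['color'][100:220,260:452],(480,300),interpolation=3)]))
E
```

```text
pos [ 0.5479 -0.039   0.2441] axes [[0.177, -0.984, -0.001], [-0.984, -0.177, -0.0], [-0.0, 0.0, -1.0]] shift cm [ 0.02 -0.11  2.91] turn -0.0 gap 0.128 F [-0.8 -0.2 -1.6] q [ 0.22  0.25 -0.17 -0.   -1.15 -0.05] clk 8.65
```

View pics/w3.png

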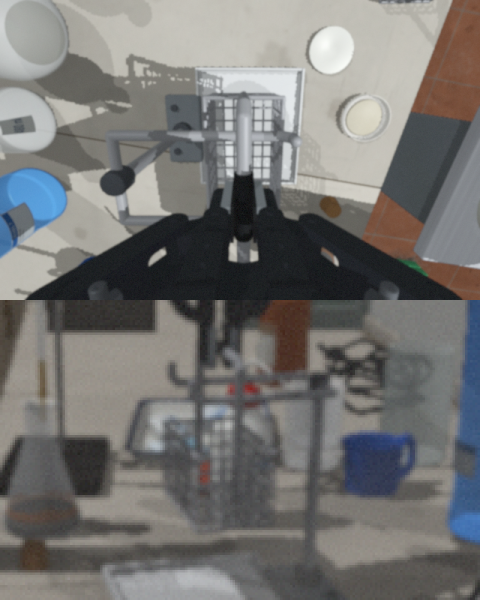

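The bar lies across the prongs, between the tip (297,140) and the crossbar. Lowering gently.

Request:
{"fn": "move_arm", "kwargs": {
  "steps": "0 0 0.8 0 0;0 0 0.8 0 0;0 0 0.6 0 0;0 0 0.3 0 0;0 0 0.2 0 0;0 0 0 0 0"
}}

```text
clock: 9.5
position: [0.5479, -0.039, 0.2173]
tcp_rot: [0.0, 0.767, -0.641, -0.0]
contact_force: [0.3, -0.2, -1.4]
finger_gap: 0.121
```

Request:
{"fn": "move_arm", "kwargs": {
  "steps": "0 0 0.1 0 0;0 0 0.1 0 0;0 0 0.1 0 0;0 0 0 0 0"
}}

```text
clock: 10.0
position: [0.548, -0.039, 0.2148]
tcp_rot: [-0.0, 0.767, -0.641, 0.0]
contact_force: [-1.4, 0.8, 1.7]
finger_gap: 0.127
```

Request:
{"fn": "move_arm", "kwargs": {
  "steps": "0 0 0.1 0 0;0 0 0 0 0;0 0 0 0 0"
}}

```text
clock: 10.38
position: [0.548, -0.0391, 0.2146]
tcp_rot: [-0.0, 0.767, -0.641, 0.001]
contact_force: [-1.4, 0.5, 4.6]
finger_gap: 0.123
```

Contact is confirmed: the force rose from -1.5 to 4.6 N. I'll open in small steps to avoid a swing, then look before withdrawing.

Request:
{"fn": "move_arm", "kwargs": {
  "steps": "0 0 0 0 1.3;0 0 0 0 1.5;0 0 0 0 2;0 0 0 0 2.5;0 0 0 0 3;0 0 0 0 3.5;0 0 0 0 4;0 0 0 0 4"
}}

```text
clock: 11.38
position: [0.5479, -0.0391, 0.2133]
tcp_rot: [-0.0, 0.767, -0.641, 0.0]
contact_force: [-0.3, -0.1, 0.6]
finger_gap: 0.467
```

```bash
python3 - <<'E'
from h import *
plan([.549,-.039,.215],np.radians(10.2))
p=robot.snapshot('wrist');a=robot.snapshot('side')
save('w4',np.vstack([cv2.resize(p['color'],(480,300),interpolation=3),cv2.resize(a['color'][100:220,260:452],(480,300),interpolation=3)]))
E
```

```text
pos [ 0.5479 -0.0391  0.2133] axes [[0.177, -0.984, 0.0], [-0.984, -0.177, 0.0], [-0.0, -0.0, -1.0]] shift cm [ 0.01 -0.11 -0.17] turn -0.0 gap 0.467 F [-0.3 -0.1  0.6] q [ 0.22  0.28 -0.22 -0.   -1.07 -0.05] clk 11.375
```

View pics/w4.png

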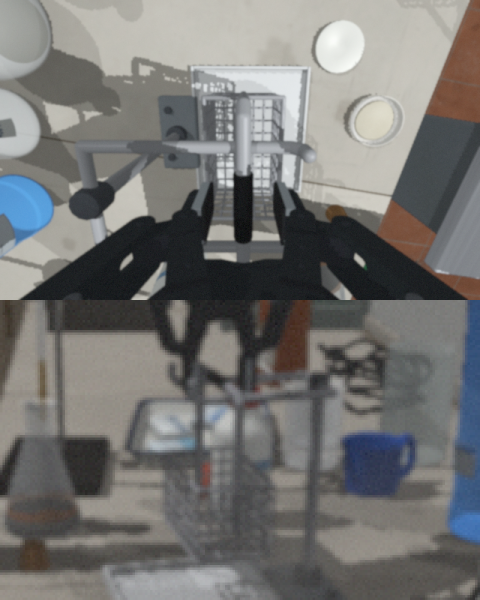

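The sleeve is free at (243,208), midway between the pads, and the bar rests across the prongs. Withdrawing straight up.

Request:
{"fn": "move_arm", "kwargs": {
  "steps": "0 0 -0.5 0 4;0 0 -1.5 0 4;0 0 -2.5 0 4;0 0 -3 0 4;0 0 -3 0 4;0 0 -2 0 4;0 3 0 0 4;0 4 0 0 4;0 4 0 0 4;0 4 0 0 4;0 0 0 0 4;0 0 0 0 4"
}}

```text
clock: 12.98
position: [0.4008, -0.0656, 0.3395]
tcp_rot: [-0.001, 0.767, -0.641, 0.001]
contact_force: [1.4, 0.2, -0.1]
finger_gap: 0.469
```

```bash
python3 - <<'E'
from h import *
print(robot.sense()['position'],robot.sense()['contact_force'])
a=robot.snapshot('side');b=robot.snapshot('top')
for q in(a,b):
  for t in('deep_basket','shallow_basket'): print(t,[(np.round(m['pixel'],1).tolist(),round(m['conf'],2)) for m in robot.mark_of(t,q)[:2]])
print('expected deep',proj(a,[.549,-.039,.0745]),proj(b,[.549,-.039,.0745]))
save('f',np.vstack([cv2.resize(a['color'][90:230,250:474],(480,300),interpolation=3),cv2.resize(b['color'][120:220,190:350],(480,300),interpolation=3)]))
E
```

```text
[ 0.40075748 -0.0655532   0.339461  ] [ 1.36009651  0.24872938 -0.06741588]
deep_basket [([347.3, 196.7], 0.98)]
shallow_basket [([265.5, 293.0], 0.86)]
deep_basket [([257.4, 175.7], 0.7)]
shallow_basket [([376.3, 244.7], 0.64)]
expected deep [[345.90085302 194.43700662]] [[257.20949481 172.84733257]]
```

View pics/f.png

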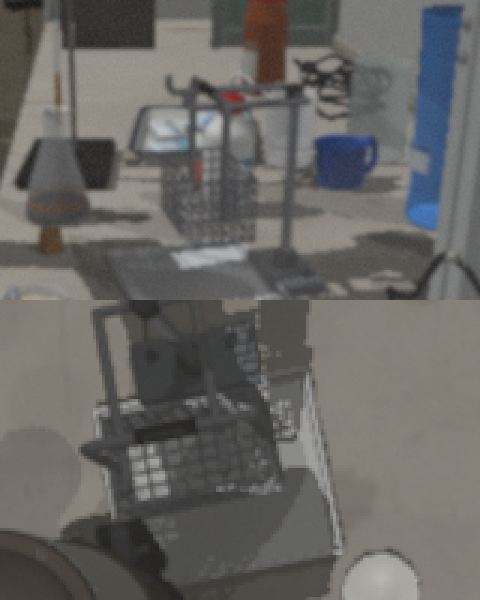

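The basket hangs upright from both prongs over the pan, and the arm is clear. I'll wait for it to settle and check that it's still.

Request:
{"fn": "move_arm", "kwargs": {
  "steps": "0 0 0 0 4;0 0 0 0 4;0 0 0 0 4;0 0 0 0 4;0 0 0 0 4;0 0 0 0 4;0 0 0 0 4;0 0 0 0 4;0 0 0 0 4;0 0 0 0 4;0 0 0 0 4;0 0 0 0 4"
}}

```text
clock: 14.78
position: [0.4002, -0.0656, 0.3383]
tcp_rot: [0.0, 0.767, -0.641, -0.0]
contact_force: [0.5, -0.0, -0.7]
finger_gap: 0.468
```

```bash
python3 - <<'E'
from h import *
I=[]
for i in range(6):
    a=robot.snapshot('side');I.append(a['color'][120:220,310:385].astype(float).mean(2))
print([round(np.abs(x-I[0]).mean(),2) for x in I],[np.round(cv2.phaseCorrelate(I[0],x)[0],2).tolist() for x in I[1:]])
print([(np.round(m['pixel'],1).tolist(),round(m['conf'],2)) for m in robot.mark_of('deep_basket',a)])
E
```

```text
[np.float64(0.0), np.float64(2.07), np.float64(2.06), np.float64(2.06), np.float64(2.05), np.float64(2.06)] [[0.55, 0.01], [0.49, 0.03], [0.55, -0.01], [0.53, -0.04], [0.52, -0.03]]
[([346.0, 194.7], 0.65)]
```

```bash
python3 -c "
from rig import robot
print(robot.finish_job())"
```

```text
the job is handed in; nothing more can be done
None
```

The deep basket is hanging by its handle across both prongs of the drip stand hook, above the pan, and the job is handed in. I gripped it by its sleeve, lowered it onto the prongs until I felt contact, released it and moved the arm clear. The clock stood at about 15 s of the allowed 48 s.

**Position:** in the last pictures the basket hangs upright. Its network mark in the side view, (346.0, 194.7), matches the expected (345.9, 194.4). An earlier look from the top camera was about 3 pixels off, within the networks' usual error.

**Stillness:** six frames over 0.3 s differed only by image noise. The one oddity is a constant 0.5-pixel offset between the first frame and all the later ones. It didn't grow, so I took it as noise rather than swing.

**Shallow basket:** I kept the route clear of it. Its marks from before and after differ by about 4 pixels, which I put down to network scatter, but I did not measure it further.

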